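# Check-weigh battery packs and load the test rack

## Task

The closed battery packs on the bench look alike, so lift each one briefly and judge by its weight whether it is full (about 600 g), half-filled (about 340 g) or an empty shell (about 120 g). Push every full pack down into a pocket of its own in the test rack until it sits on the pocket's floor and the orange latch has snapped back over it, stand the half-filled ones upright on the floor of the blue bin and the empty shells upright on the floor of the cardboard tray. Only when all are sorted, press the green start button on the rack fully down and let it go; leave the drill and the screwdriver alone.

Things in the scene. Friction and masses are not known exactly. Their poses are not given: they have to be found in the camera images.
- pack_a_mid (a point): closed upright battery pack (may be absent), 76 mm high: black base 70 (x) x 62 (y) x 36 mm high; on it, centred, a grey neck 44 (x) x 36 (y) x 40 mm high: grip the neck across its 36 mm, above the base. The point is the centre, 38 mm above the underside. Same when turned half round. Weighs 600, 340 or 120 g (within 6%); all look alike
- pack_b_mid (a point): battery pack (may be absent), outwardly the same as pack_a; the letter tells nothing of its weight
- pack_c_mid (a point): battery pack (may be absent), outwardly the same as pack_a; the letter tells nothing of its weight
- pack_d_mid (a point): battery pack (may be absent), outwardly the same as pack_a; the letter tells nothing of its weight
- pack_e_mid (a point): battery pack (may be absent), outwardly the same as pack_a; the letter tells nothing of its weight
- pack_f_mid (a point): battery pack (may be absent), outwardly the same as pack_a; the letter tells nothing of its weight
- rack: fixed grey test rack with three pockets in a row along its y, 100 mm apart, and a start button at its +y end; origin on the bench under the middle pocket; x points away from the robot, within 0.1 rad. Nothing on it is higher than 75 mm. Fingers have room on the y sides of a pack's neck, not on the latch side
- slot_1 (a point): centre of this pocket's floor, 8 mm above the bench; axes as the rack's. Pocket 76 (x) x 68 (y) mm (throat 1 mm less); the wall nearest the robot is 52 mm high, the others 20 mm; lips 11 mm high flare 5 mm outwards above all four. A pack goes in base down, its 70 mm side along the rack's x, either way round, until its underside is on the floor
- latch_1 (a joint): orange latch on the far (+x) side of slot_1: m pushed outwards, 0 home, 0.014 the end; spring 1.7 N at rest, 2.6 N at 8 mm. Its sloped nose, 30 mm wide, reaches 5 mm over a seated pack's base edge, 39 to 62 mm above the pocket floor. A pack pushed straight down wedges it aside (about 4 to 10 N) and it snaps back over the base
- slot_2 (a point): pocket 2, same as slot_1
- latch_2 (a joint): latch of slot_2, same as latch_1
- slot_3 (a point): pocket 3, same as slot_1
- latch_3 (a joint): latch of slot_3, same as latch_1
- start_top (a point): top of the green round start button, 28 mm across, at the +y end of the rack, 185 mm from the middle pocket; pressed straight down
- start (a joint): start button: m it is pressed, 0 up, 0.006 fully down (about 5 N); springs back
- blue_bin_in (a point): centre of the inner floor (5 mm above the bench) of the fixed blue plastic bin for half-filled packs; open box 250 mm (x) x 160 mm (y) outside, walls 5 mm thick and 40 mm high
- carton_in (a point): centre of the inner floor (5 mm above the bench) of the fixed brown cardboard tray for empty shells; same size as the blue bin
- drill_body: teal and black cordless drill lying on its side to the left of the rack, about 165 x 150 mm, 57 mm high; leave alone
- screwdriver: screwdriver lying to the right of the rack; leave alone
Not all that is in view belongs to the job. What is shaped like the part that bears pack_b_mid but white is not meant.

How it is judged:
By the outcome, as a careful person would: the job done as asked, in the order asked, and still so for the second after the job is handed in, with the robot touching nothing.
Of pack_a, pack_b, pack_c, pack_d, pack_e, pack_f only 4 to 6 are there at a start; the rules pass over those that are not, and their reading is None.
At some moment in a run one of pack_a, pack_b, pack_c, pack_d, pack_e, pack_f may be knocked a few centimetres aside while the robot is not near it.
It also fails if it takes over 210 s, if anything falls off the work surface, if the arm or the gripper's body presses on something with over 40 N, if the wrist force passes 120 N, or if a joint passes its speed limit or range.

## Robot

A 6-joint arm with a two-finger parallel gripper is mounted at the origin on the work surface. World frame = base frame: x ahead of the robot, y to its left, z up, the work surface at z = 0. Lengths are in m, angles in rad, forces in N, time in s.
With the tool pointing down it reaches from about 0.325 to 0.75 m from the base axis. Payload 7.6 kg.
Tool frame: the origin (TCP) lies midway between the tips of the shut fingers; the grasp point (between the pads) lies 19 mm behind it (bot.grasp_offset is the z of the grasp point in the tool frame, in m); z points along the fingers, y is the direction in which the jaws open and shut (so a half turn about z gives the same grasp; the last joint's range is limited). The gripper opens to 85 mm and grips with 20 to 120 N. Pads are 22 mm wide; open, the fingers measure 114 mm over their backs; the gripper's body (76 mm by 85 mm) begins 54 mm behind the grasp point. The pads swing forward as they close: fully open they stand 13 mm farther back than shut.
Start: joints at [1.258, 0.052, 1.401, -0, 1.689, -0.07], TCP at [0.126, 0.51, 0.231] pointing down, gripper open.
Joint ranges: [-2.9, 2.9], [-0.91, 2.17], [0.12, 2.37], [-1.06, 4.2], [0.26, 2.73], [-2.93, 2.93]. Speed limits (rad/s): [2.57, 2.57, 3.01, 3.14, 3.14, 3.14].

## Interface

Orientations are given as a rotation vector (axis times angle).
In Python, from workcell import readout, vision, bot gives the robot as it stands.
- The arm moves only by the shell command python3 -m crank 'ROWS' [FORCE]. ROWS is JSON, a list of rows, each an object of numbers: "dx", "dy", "dz": the shift along the world's x, y, z in mm; "roll": the turn about the world's z in rad; "grip": the opening, from -1 (shut) to 1 (fully open), so that 0 is half open. In form: [{"dx": .., "dy": .., "dz": .., "roll": .., "grip": ..}, ...]. A call has 1 to 10 rows; each row shifts and turns the commanded pose from where the row before left it; what a row does not reach is not made up. A row lasts 1/10 s, in which the tool goes at most 50 mm and 8.59 degrees, less where a joint would pass 70% of its speed; a pose out of reach is approached as far as the arm can. A call with a gripper value outside its range is refused whole. The fingers move at their own pace and stop on an object; FORCE is the grip in N (left out, the last holds). Time passes only in rows, so rows that do not move let the fingers close. It gives the time, the measured TCP pose, the force and the opening at its end, in the units of the state.
- readout.get_state(): the state, without advancing time (a new reading comes with each control period).
- vision.snapshot(name): name is "scene" or "top" or "wrist"; returns a dict with "image" (420x560x3 uint8, red, green, blue), "camera_matrix" (3x3 intrinsics, pixels), "T" (4x4, takes a point from camera to world coordinates). Camera axes: x right, y down, z forward; pixel columns grow to the right and rows downward; lengths in m; the calibration is good to about 2 mm. A picture is of the moment at which its call begins. There is no depth.
- bot.sign_off(): hands the job in, once; it reports no verdict.
The state is a dict: "clock": time; "joints": joint angles; "joint_vel": joint speeds; "joint_efforts": joint torques, N m; "ee_pos": TCP position; "orientation": TCP orientation; "contact_force": force on the tool from outside, world axes, zero at the start; "moment": the same for the moment, N m; "width": finger opening in m.
Only numpy, scipy, OpenCV 4.12 (cv2) and the standard library are available. Lean on these libraries where they do the work, as an engineer would, in place of code of your own. Each camera call takes 0.05 s, during which the arm holds its last target. There are 200 camera calls.

## Working session

There is one attempt and no reset: what is moved stays moved. The work goes in short steps, Python scripts to look and compute and a shell command to move; the robot and the scene stay as the last step left them, time stands still between calls to the robot, and variables do not carry over. Pictures are saved under pics/ and viewed, about 12 in all and at most 16, crops included, and the job is handed in when it is done.

```bash
mkdir -p pics; ls
python3 - <<'E'
from workcell import readout, vision, bot
import cv2,numpy as np
for n in("top","scene"):
    s=vision.snapshot(n); cv2.imwrite(f"pics/{n}0.png",s["image"][:,:,::-1]); print(n,s["camera_matrix"].round(1).tolist(),s["T"].round(4).tolist())
st=readout.get_state(); print({k:np.round(v,3).tolist() for k,v in st.items()}, bot.grasp_offset)
E
```

```text
pics
top [[470.1, 0.0, 278.5], [0.0, 470.1, 209.7], [0.0, 0.0, 1.0]] [[-0.0051, -0.9983, 0.0575, 0.3591], [-0.9996, 0.0066, 0.026, -0.0031], [-0.0263, -0.0574, -0.998, 1.3778], [0.0, 0.0, 0.0, 1.0]]
scene [[492.8, 0.0, 274.1], [0.0, 492.8, 209.7], [0.0, 0.0, 1.0]] [[0.3022, 0.6323, -0.7134, 1.5531], [0.9532, -0.1928, 0.2329, -0.3484], [0.0097, -0.7504, -0.661, 1.0818], [0.0, 0.0, 0.0, 1.0]]
{'clock': 0.1, 'joints': [1.258, 0.053, 1.402, 0.0, 1.689, -0.07], 'joint_vel': [-0.002, -0.002, -0.003, -0.0, 0.002, -0.001], 'joint_efforts': [0.001, -38.258, -36.099, -0.0, 0.005, 0.0], 'ee_pos': [0.126, 0.509, 0.231], 'orientation': [-0.38, -3.118, 0.002], 'contact_force': [-1.106, -0.28, -0.679], 'moment': [-0.014, -0.045, -0.045], 'width': 0.085} -0.0187
```

View pics/top0.png

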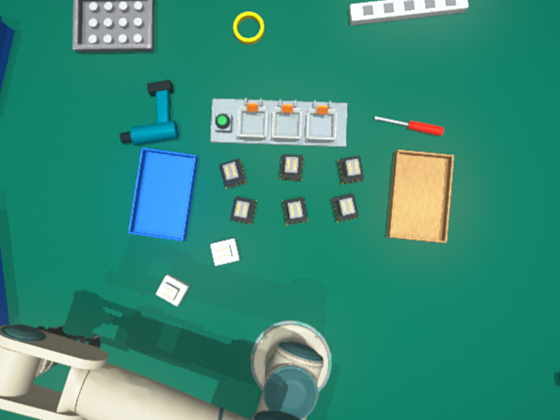

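View pics/scene0.png

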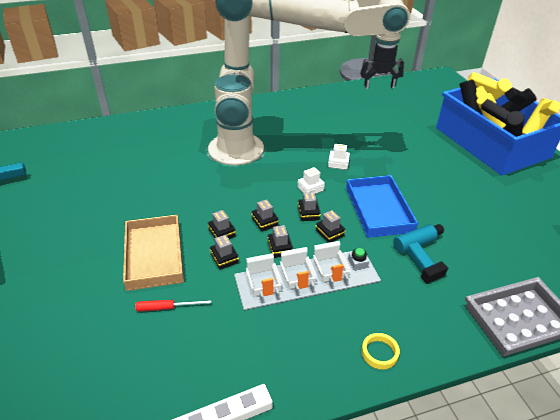

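Top view: six black packs with grey necks at (232,172), (291,165), (350,168), (243,210), (294,210), (345,207). The rack is around (279,122) with the button at (223,121) and the latches on its far side. The bin is on the left, the tray on the right, and there are two white decoys. I'll zoom in next.

Run:
```python
import cv2,numpy as np
im=cv2.imread("pics/top0.png")[90:230,205:375]
cv2.imwrite("pics/crop1.png",cv2.resize(im,None,fx=4.4,fy=4.2,interpolation=cv2.INTER_CUBIC))
```

```text
(no output)
```

View pics/crop1.png

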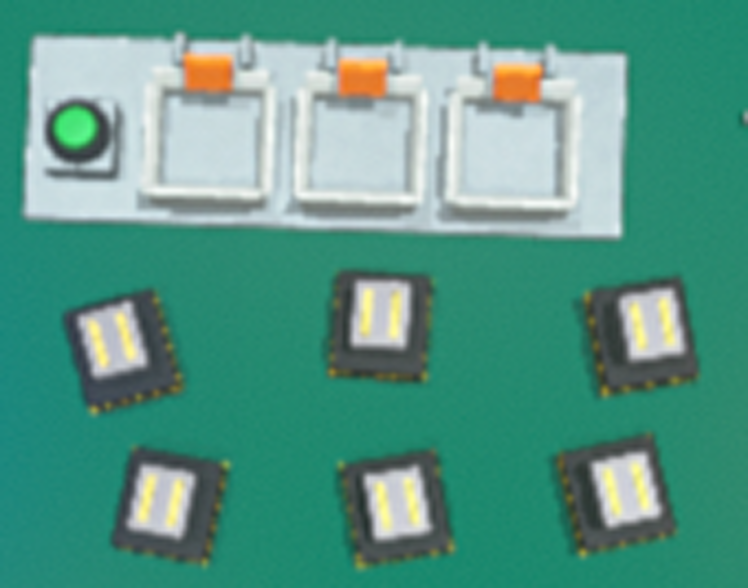

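```bash
cat > h.py <<'E'
import cv2,numpy as np
from workcell import readout,vision,bot
def snap(n): return vision.snapshot(n)
def ray(s,p):
    d=np.linalg.inv(s["camera_matrix"])@np.array([p[0],p[1],1.]); T=s["T"]
    return T[:3,3],T[:3,:3]@d/np.linalg.norm(d)
def onz(s,p,z):
    o,d=ray(s,p); return o+d*(z-o[2])/d[2]
def tri(r1,r2):
    (o1,d1),(o2,d2)=r1,r2
    A=np.stack([d1,-d2],1); t=np.linalg.lstsq(A,o2-o1,rcond=None)[0]
    a,b=o1+t[0]*d1,o2+t[1]*d2
    return (a+b)/2,np.linalg.norm(a-b)
def proj(s,P):
    q=np.linalg.inv(s["T"])@np.append(P,1); u=s["camera_matrix"]@q[:3]; return u[:2]/u[2]
def hsv(s): return cv2.cvtColor(s["image"],cv2.COLOR_RGB2HSV)
def comps(m,amin,amax=1e9):
    n,l,st,c=cv2.connectedComponentsWithStats(m.astype(np.uint8))
    return [(c[i],l==i,st[i]) for i in range(1,n) if amin<=st[i,4]<=amax]
def colour(s,lo,hi,amin,amax=1e9): return comps(cv2.inRange(hsv(s),lo,hi)>0,amin,amax)
def packs(s,amin,amax,vmax=95,close=5):
    """black bases -> (neck-top centroid px, neck mask)"""
    h=hsv(s); out=[]
    dark=(h[...,2]<vmax).astype(np.uint8)
    for c,m,st in comps(dark,amin,amax):
        hull=cv2.convexHull(np.argwhere(m)[:,::-1].astype(np.int32)); f=np.zeros(dark.shape,np.uint8)
        cv2.fillConvexPoly(f,hull,1)
        out.append((c,m,f.astype(bool),st))
    return out
E
python3 - <<'E'
from h import *
t,s=snap("top"),snap("scene")
for nm,im in(("top",t),("scene",s)):
    h=hsv(im)
    for c in("green",(50,150,110),(68,255,255)),("orange",(5,170,150),(16,255,255)):
        print(nm,c[0],[(a.round(1).tolist(),st[4]) for a,m,st in colour(im,c[1],c[2],15,2000)])
    for c,m,f,st in packs(im,100,1500): 
        g=f&(h[...,1]<60)&(h[...,2]>110); print(nm,"dark",c.round(1),st.tolist(),g.sum(),)
    print(h[[165,118],[291,290]] if nm=="top" else h[[205,213],[264,262]])
E
```

```text
top green []
top orange [([251.9, 107.2], np.int32(60)), ([287.0, 108.5], np.int32(55)), ([322.3, 109.8], np.int32(61))]
top dark [84.2 17.2] [78, 0, 45, 44, 217] 778
top dark [122.4  46. ] [75, 0, 80, 54, 412] 1755
top dark [161.1  89.8] [147, 80, 27, 41, 342] 0
top dark [125.4 137.5] [120, 131, 13, 13, 122] 0
top dark [290.6 169.7] [280, 155, 23, 26, 296] 181
top dark [348.  171.4] [337, 156, 26, 28, 312] 182
top dark [233.6 175.2] [219, 159, 27, 29, 290] 178
top dark [342.3 207.9] [331, 194, 27, 27, 303] 193
top dark [244.5 210.5] [230, 197, 27, 27, 290] 184
top dark [294.4 210.8] [282, 197, 26, 27, 279] 184
top dark [ 47.4 333.9] [0, 324, 101, 25, 963] 0
top dark [298.8 347.9] [278, 341, 45, 20, 331] 1
top dark [271.  402.3] [226, 375, 74, 45, 1055] 75
[[109  14 207]
 [ 95  26 217]]
scene green [([359.3, 251.9], np.int32(61))]
scene orange [([336.8, 272.7], np.int32(135)), ([302.6, 279.9], np.int32(145)), ([267.4, 287.2], np.int32(149))]
scene dark [233.6   8.6] [215, 0, 37, 21, 628] 4
scene dark [394.6  20.7] [383, 7, 25, 24, 353] 6
scene dark [381.9  60.7] [360, 35, 44, 54, 118
[... 163 characters left out ...]
 dark [307.3 208.4] [298, 196, 22, 20, 211] 38
scene dark [264.1 219.6] [252, 206, 28, 26, 320] 29
scene dark [219.6 228.3] [208, 216, 27, 22, 249] 28
scene dark [329.1 230.2] [316, 216, 29, 26, 368] 20
scene dark [181.7 252.5] [179, 224, 7, 58, 117] 0
scene dark [434.5 235.7] [421, 224, 23, 24, 154] 0
scene dark [278.2 243.8] [268, 231, 25, 22, 252] 44
scene dark [424.8 266.5] [394, 239, 54, 45, 622] 0
scene dark [223.6 256.8] [210, 243, 30, 27, 368] 29
scene dark [525.5 296.1] [475, 283, 85, 35, 585] 953
scene dark [505.2 336.4] [464, 298, 96, 61, 794] 1705
scene dark [173.5 307.8] [138, 304, 74, 9, 115] 0
scene dark [447.3 384.9] [332, 347, 228, 73, 1125] 66
[[120  20 194]
 [120  10  98]]
```

```bash
cat >> h.py <<'E'
def toppacks(t,z=0.076,lim=(230,420)):
    """packs in top view: (xyz of neck top, yaw of long axis vs world x, px)"""
    h=hsv(t); r=[]
    for c,m,f,st in packs(t,*lim):
        if not(225<c[0]+0 and 140<c[1]<320) and lim[0]==230 : continue
        g=f&(h[...,2]>120)&((h[...,1]<70)|(h[...,0]<35)|(h[...,0]>100))
        cc=max(comps(g,20),key=lambda q:q[2][4]); p=cc[0]
        w=np.array([onz(t,q[::-1],.036)[:2] for q in np.argwhere(m)],np.float32)
        box=cv2.boxPoints(cv2.minAreaRect(w)); e=box[1]-box[0]
        a=(np.arctan2(e[1],e[0])+np.pi/4)%(np.pi/2)-np.pi/4
        r.append((onz(t,p,z),a,p,m))
    return r
E
python3 - <<'E'
from h import *
t,s=snap("top"),snap("scene"); hs=hsv(s)
for P,a,p,m in toppacks(t):
    if p[1]>300: continue
    # neck in scene: bright low-sat blob near expected position
    q=proj(s,P); R=cv2.inRange(hs,(0,0,60),(180,255,255))>0
    nk=((hs[...,1]<70)&(hs[...,2]>140))|((hs[...,0]<35)&(hs[...,2]>120)&(hs[...,1]<200))
    best=min(comps(nk,15,400),key=lambda c:np.hypot(*(c[0]-q)))
    X,e=tri(ray(t,p),ray(s,best[0]))
    print("pack",P.round(3),"yaw %.2f"%a,"scenepx",q.round(1),best[0].round(1),best[2][4],"tri",X.round(3),"%.4f"%e)
og=lambda im:sorted([c[0] for c in colour(im,(5,170,150),(16,255,255),15,2000)],key=lambda c:c[0])
ot,os_=og(t),og(s)[::-1]
for a,b in zip(ot,os_): print("latch",*[x.round(4) if hasattr(x,'shape') else x for x in tri(ray(t,a),ray(s,b))])
h=hsv(t); print("btn hsv",h[121,223])
g=[c for c in colour(t,(50,100,200),(75,255,255),15,400) if abs(c[0][0]-223)<8]
gs=[c for c in colour(s,(50,130,110),(72,255,255),15,400) if abs(c[0][0]-359)<8]
print([c[0] for c in g],[c[0] for c in gs]); print("button",tri(ray(t,g[0][0]),ray(s,gs[0][0])))
# rack plate
pl=((h[...,1]<60)&(h[...,2]>150)); c=max(comps(pl[90:152,200:360],500),key=lambda c:c[2][4])
pts=np.argwhere(c[1])[:,::-1]+[200,90]; w=np.array([onz(t,p,.008)[:2] for p in pts],np.float32); print("plate",cv2.minAreaRect(w),cv2.boxPoints(cv2.minAreaRect(w)))
# bins
for nm,lo,hi in(("blue",(100,150,100),(115,255,255)),("carton",(10,60,120),(22,200,255))):
    for c,m,st in colour(t,lo,hi,2500):
        w=np.array([onz(t,p[::-1],.03)[:2] for p in np.argwhere(m)],np.float32); print(nm,c,cv2.minAreaRect(w))
E
```

```text
pack [ 0.56  -0.005  0.076] yaw -0.07 scenepx [280.  230.2] [280.1 230.5] 123 tri [ 0.56  -0.005  0.075] 0.0002
pack [ 0.552 -0.176  0.076] yaw 0.16 scenepx [222.6 240.3] [223.2 240. ] 149 tri [ 0.552 -0.175  0.077] 0.0017
pack [0.544 0.165 0.076] yaw 0.26 scenepx [331.4 215.5] [331.2 215.6] 114 tri [0.544 0.165 0.076] 0.0007
pack [ 0.443 -0.159  0.076] yaw 0.21 scenepx [220.2 214.9] [220.1 215.4] 115 tri [ 0.443 -0.159  0.074] 0.0002
pack [0.437 0.134 0.076] yaw -0.20 scenepx [309.5 195.8] [309.4 215.4] 25 tri [ 0.441  0.141 -0.006] 0.0054
pack [ 0.434 -0.015  0.076] yaw 0.16 scenepx [264.5 204.1] [264.3 204.5] 103 tri [ 0.434 -0.015  0.075] 0.0005
latch [0.7336 0.1069 0.0391] 0.0011
latch [0.729  0.0057 0.0379] 0.0003
latch [ 0.7245 -0.0952  0.0373] 0.0017
btn hsv [ 69 164 237]
[array([221.59259259, 119.74074074])] [array([359.3880597 , 251.58208955])]
button (array([0.69325964, 0.19211241, 0.05781293]), np.float64(0.0007923107829702348))
plate ((0.6984578967094421, 0.0320407897233963), (0.3992154896259308, 0.13450846076011658), 87.18612670898438) [[ 0.6214857  -0.16402467]
 [ 0.75583196 -0.1706279 ]
 [ 0.7754301   0.22810625]
 [ 0.64108384  0.23470949]]
blue [162.87086676 194.03971825] ((0.4853092432022095, 0.36691391468048096), (0.17094318568706512, 0.2545012831687927), 81.60443115234375)
carton [420.02116728 196.18947801] ((0.47397953271865845, -0.37494102120399475), (0.1627785861492157, 0.25277024507522583), 83.77824401855469)
```

```bash
python3 -m crank '[{"dx":28,"dy":-34,"roll":0.004},{"dx":28,"dy":-34,"roll":0.004},{"dx":28,"dy":-34,"roll":0.004},{"dx":28,"dy":-34,"roll":0.004},{"dx":28,"dy":-34,"roll":0.004},{"dx":28,"dy":-34,"roll":0.004},{"dx":28,"dy":-34,"roll":0.004},{"dx":28,"dy":-34,"roll":0.004},{"dx":28,"dy":-34,"roll":0.004},{"dx":28,"dy":-34,"roll":0.004}]' 70; python3 -m crank '[{"dx":15,"dy":-20},{"dx":15,"dy":-15},{},{}]'
python3 - <<'E'
from h import *
w=snap("wrist"); cv2.imwrite("pics/w1.png",w["image"][:,:,::-1]); print(w["T"].round(3).tolist(),w["camera_matrix"][0,0])
for i in range(4):
    s=readout.get_state(); print(s["clock"],s["contact_force"].round(2) if hasattr(s["contact_force"],'round') else s["contact_force"],s["ee_pos"],s["orientation"]); snap("wrist")
E
```

```text
[[0.241, 0.924, 0.298, 0.05], [0.971, -0.229, -0.075, 0.53], [-0.001, 0.307, -0.952, 0.373], [0.0, 0.0, 0.0, 1.0]] 331.59033405447354
0.35 [-0.94  0.11 -0.28] [0.12619479 0.50957562 0.23115918] [-3.80404015e-01 -3.11843775e+00  3.00055736e-04]
0.4 [ 0.04 -0.53 -0.48] [0.12620348 0.50958717 0.23121751] [-3.80461901e-01 -3.11845512e+00  1.68148378e-04]
0.45 [ 0.59 -1.18 -0.66] [0.12620505 0.50958558 0.23124634] [-3.80550296e-01 -3.11844250e+00  1.54980234e-04]
0.5 [-0.06  0.52  0.63] [0.1262132  0.50961087 0.2313153 ] [3.80457146e-01 3.11844178e+00 8.15160292e-05]schema error: expected keys dx, dy, dz, roll, grip
schema error: expected keys dx, dy, dz, roll, grip
```

View pics/w1.png

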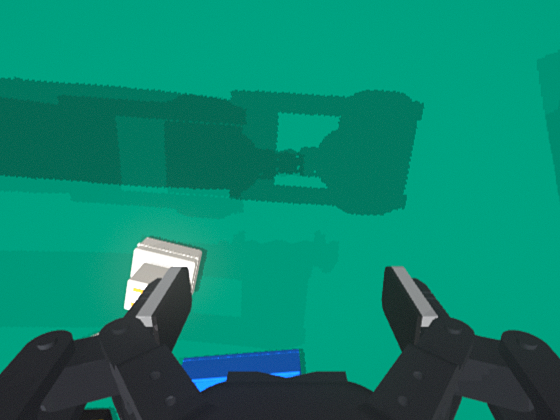

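The wrist view works: the jaws are at the bottom and a decoy is at (165,270). The moves were refused because each row needs all five keys.

```bash
python3 -m crank '[{"dx":28,"dy":-34,"dz":0,"roll":0.004,"grip":0.6},{"dx":28,"dy":-34,"dz":0,"roll":0.004,"grip":0.6},{"dx":28,"dy":-34,"dz":0,"roll":0.004,"grip":0.6},{"dx":28,"dy":-34,"dz":0,"roll":0.004,"grip":0.6},{"dx":28,"dy":-34,"dz":0,"roll":0.004,"grip":0.6},{"dx":28,"dy":-34,"dz":0,"roll":0.004,"grip":0.6},{"dx":28,"dy":-34,"dz":0,"roll":0.004,"grip":0.6},{"dx":28,"dy":-34,"dz":0,"roll":0.004,"grip":0.6},{"dx":28,"dy":-34,"dz":0,"roll":0.004,"grip":0.6},{"dx":28,"dy":-34,"dz":0,"roll":0.004,"grip":0.6}]' 70; python3 -m crank '[{"dx":15,"dy":-20,"dz":0,"roll":0,"grip":0.6},{"dx":15,"dy":-15,"dz":0,"roll":0,"grip":0.6},{"dx":0,"dy":0,"dz":0,"roll":0,"grip":0.6},{"dx":0,"dy":0,"dz":0,"roll":0,"grip":0.6}]'
python3 - <<'E'
from h import *
w=snap("wrist"); cv2.imwrite("pics/w2.png",w["image"][:,:,::-1]); np.savez("w2.npz",**w)
E
```

```text
clock: 1.55
ee_pos: [0.4071, 0.168, 0.2316]
orientation: [0.318, 3.125, 0.001]
contact_force: [0.8, -0.1, -0.7]
width: 0.0681
clock: 1.95
ee_pos: [0.4361, 0.1346, 0.2312]
orientation: [-0.319, -3.125, -0.0]
contact_force: [0.3, 0.1, -0.3]
width: 0.0684
```

View pics/w2.png

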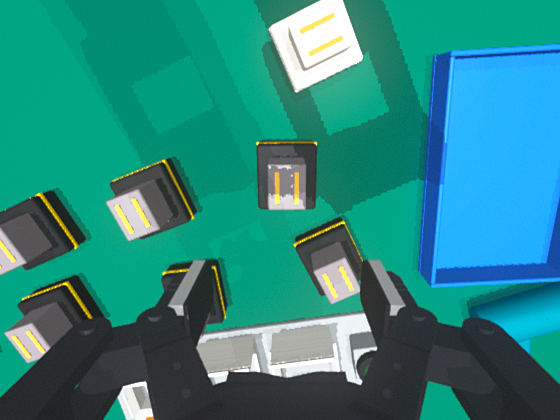

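Target pack: neck top at about (286,187), in line with the jaws. Its two yellow strips will give centre and yaw.

```bash
cat >> h.py <<'E'
def neck(s,P,z=0.076,tol=0.05):
    """neck-top centre & yaw from the two yellow strips nearest world point P"""
    h=hsv(s); c=[]
    m=cv2.inRange(h,(12,80,110),(32,255,255))>0
    for p,mm,st in comps(m,25,900):
        w=np.array([onz(s,q[::-1],z)[:2] for q in np.argwhere(mm)],np.float32)
        r=cv2.minAreaRect(w); L,W=max(r[1]),min(r[1])
        if 0.012<L<0.04 and W<0.014:
            b=cv2.boxPoints(r); e=[b[1]-b[0],b[2]-b[1]]; e=max(e,key=np.linalg.norm)
            a=np.arctan(e[1]/e[0]) if e[0] else np.pi/2
            c.append((np.array(r[0]),a,L,W,p))
    c=[q for q in c if np.linalg.norm(q[0]-np.array(P[:2]))<tol]
    best=None
    for i in range(len(c)):
        for j in range(i):
            d=np.linalg.norm(c[i][0]-c[j][0])
            if 0.008<d<0.024:
                mid=(c[i][0]+c[j][0])/2; k=np.linalg.norm(mid-np.array(P[:2]))
                if best is None or k<best[0]: best=(k,mid,(c[i][1]+c[j][1])/2,(c[i][4]+c[j][4])/2)
    return best and best[1:]
def tool():
    s=readout.get_state(); R=cv2.Rodrigues(np.array(s["orientation"]))[0]; y=R[:,1]*(1 if R[1,1]>0 else -1)
    return np.array(s["ee_pos"]),np.arctan2(-y[0],y[1])
def weigh(n=12):
    f=[]
    for _ in range(n): snap("wrist"); f.append(readout.get_state()["contact_force"])
    return np.mean(f,0).round(2),(np.std(f,0)/n**.5).round(2)
E
python3 - <<'E'
from h import *
w=dict(np.load("w2.npz")); print(tool())
for P in[(.437,.134),(.544,.165),(.434,-.015)]: print(neck(w,P))
print(weigh(10))
E
```

```text
(array([0.43585909, 0.13503445, 0.2313515 ]), np.float64(-0.20259373895805874))
(array([0.43681663, 0.13568379]), np.float32(-0.20362583), array([286.46145263, 187.59158044]))
(array([0.54401094, 0.16653895]), np.float32(0.2637965), array([337.57634409, 281.34005376]))
(array([ 0.43418193, -0.01366158]), np.float32(0.16470055), array([132.27697303, 215.50174825]))
(array([-0.23,  0.19, -0.11]), array([0.15, 0.13, 0.17]))
```

```bash
python3 -m crank '[{"dx":1,"dy":0,"dz":-45,"roll":0,"grip":0.6},{"dx":0,"dy":0,"dz":-45,"roll":0,"grip":0.6},{"dx":0,"dy":0,"dz":-45,"roll":0,"grip":0.6},{"dx":0,"dy":0,"dz":-35,"roll":0,"grip":0.6},{"dx":0,"dy":0,"dz":-18,"roll":0,"grip":0.6},{"dx":0,"dy":0,"dz":0,"roll":0,"grip":-0.4},{"dx":0,"dy":0,"dz":0,"roll":0,"grip":-0.4},{"dx":0,"dy":0,"dz":0,"roll":0,"grip":-0.4},{"dx":0,"dy":0,"dz":0,"roll":0,"grip":-0.4},{"dx":0,"dy":0,"dz":0,"roll":0,"grip":-0.4}]' 70; python3 -m crank '[{"dx":0,"dy":0,"dz":10,"roll":0,"grip":-0.4},{"dx":0,"dy":0,"dz":30,"roll":0,"grip":-0.4},{"dx":0,"dy":0,"dz":40,"roll":0,"grip":-0.4},{"dx":0,"dy":0,"dz":30,"roll":0,"grip":-0.4},{"dx":0,"dy":0,"dz":0,"roll":0,"grip":-0.4},{"dx":0,"dy":0,"dz":0,"roll":0,"grip":-0.4},{"dx":0,"dy":0,"dz":0,"roll":0,"grip":-0.4}]'
python3 - <<'E'
from h import *
print(weigh(12),tool(),readout.get_state()["width"])
E
```

```text
clock: 3.5
ee_pos: [0.4381, 0.1348, 0.0447]
orientation: [0.318, 3.123, 0.001]
contact_force: [-0.4, -1.3, 4.3]
width: 0.0353
clock: 4.2
ee_pos: [0.4362, 0.1344, 0.1514]
orientation: [-0.318, -3.122, 0.002]
contact_force: [-0.0, 0.2, -3.6]
width: 0.035
(array([ 0.04,  0.01, -3.17]), array([0.11, 0.17, 0.13])) (array([0.4371911 , 0.13462138, 0.15328865]), np.float64(-0.20280607805035272)) 0.035103772473575816
```

Pack 1 reads about 3.1 N, so it is half-filled and goes to the blue bin. I'll move over the bin and check its edges from there.

```bash
python3 -m crank '[{"dx":-3,"dy":35,"dz":0,"roll":0.007,"grip":-0.4},{"dx":-3,"dy":35,"dz":0,"roll":0.007,"grip":-0.4},{"dx":-3,"dy":35,"dz":0,"roll":0.007,"grip":-0.4},{"dx":-3,"dy":35,"dz":0,"roll":0.007,"grip":-0.4},{"dx":-3,"dy":35,"dz":0,"roll":0.007,"grip":-0.4},{"dx":-3,"dy":35,"dz":0,"roll":0.007,"grip":-0.4},{"dx":-3,"dy":35,"dz":0,"roll":0.007,"grip":-0.4},{"dx":-3,"dy":36,"dz":0,"roll":0.007,"grip":-0.4},{"dx":0,"dy":0,"dz":0,"roll":0,"grip":-0.4},{"dx":0,"dy":0,"dz":0,"roll":0,"grip":-0.4}]'
python3 - <<'E'
from h import *
w=snap("wrist"); cv2.imwrite("pics/w3.png",w["image"][:,:,::-1]); np.savez("w3.npz",**w); print(tool())
# rim predicted corners
c=np.array([.485,.3685]);a=-.147;R=np.array([[np.cos(a),-np.sin(a)],[np.sin(a),np.cos(a)]])
im=w["image"][:,:,::-1].copy()
for q in[(-125,-80),(125,-80),(125,80),(-125,80)]:
    P=c+R@np.array(q)/1000; u=proj(w,np.append(P,.04)); print(q,u.round()); cv2.circle(im,tuple(int(v) for v in u.round()),4,(0,0,255),-1)
cv2.imwrite("pics/w3.png",im)
E
```

```text
clock: 5.8
ee_pos: [0.4129, 0.416, 0.1528]
orientation: [-0.228, -3.133, 0.001]
contact_force: [0.6, -0.1, -3.7]
width: 0.0352
(array([0.41317769, 0.41530454, 0.15294512]), np.float64(-0.14667697309750624))
(-125, -80) [132. 142.]
(125, -80) [168. 396.]
(125, 80) [329. 397.]
(-125, 80) [343. 142.]
```

View pics/w3.png

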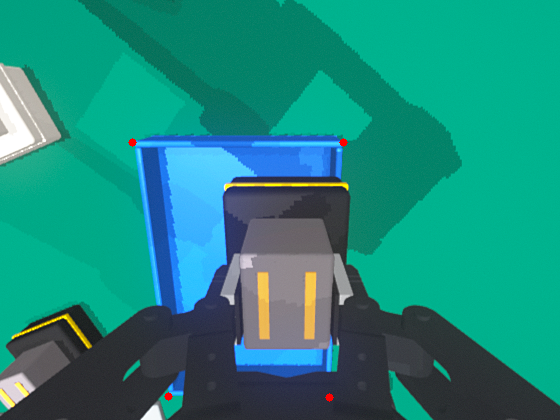

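Predicted rim corners (132,142) and (343,142) match the visible rim to within about 2 mm. I'll lower and release, then go on to the pack at (0.544, 0.166).

```bash
python3 -m crank '[{"dx":0,"dy":0,"dz":-35,"roll":0,"grip":-0.4},{"dx":0,"dy":0,"dz":-35,"roll":0,"grip":-0.4},{"dx":0,"dy":0,"dz":-20,"roll":0,"grip":-0.4},{"dx":0,"dy":0,"dz":-13,"roll":0,"grip":-0.4},{"dx":0,"dy":0,"dz":0,"roll":0,"grip":-0.4},{"dx":0,"dy":0,"dz":0,"roll":0,"grip":0.3},{"dx":0,"dy":0,"dz":0,"roll":0,"grip":0.3},{"dx":0,"dy":0,"dz":0,"roll":0,"grip":0.3},{"dx":0,"dy":0,"dz":30,"roll":0,"grip":0.3},{"dx":0,"dy":0,"dz":45,"roll":0,"grip":0.6}]'; python3 -m crank '[{"dx":0,"dy":-10,"dz":45,"roll":0,"grip":0.6},{"dx":5,"dy":-20,"dz":45,"roll":0.03,"grip":0.6},{"dx":20,"dy":-35,"dz":15,"roll":0.06,"grip":0.6},{"dx":20,"dy":-35,"dz":0,"roll":0.06,"grip":0.6},{"dx":20,"dy":-35,"dz":0,"roll":0.06,"grip":0.6},{"dx":20,"dy":-35,"dz":0,"roll":0.06,"grip":0.6},{"dx":20,"dy":-35,"dz":0,"roll":0.06,"grip":0.6},{"dx":16,"dy":-30,"dz":0,"roll":0.06,"grip":0.6},{"dx":10,"dy":-15,"dz":0,"roll":0.02,"grip":0.6},{"dx":0,"dy":0,"dz":0,"roll":0,"grip":0.6}]'
python3 - <<'E'
from h import *
snap("top"); w=snap("wrist"); np.savez("w4.npz",**w); print(tool(),neck(w,(.544,.166)),neck(w,(.413,.415),.081)); cv2.imwrite("pics/w4.png",w["image"][:,:,::-1])
E
```

```text
clock: 6.85
ee_pos: [0.412, 0.4145, 0.1234]
orientation: [-0.23, -3.129, 0.007]
contact_force: [0.3, 1.0, 0.7]
width: 0.0675
clock: 7.85
ee_pos: [0.5452, 0.1636, 0.2305]
orientation: [-0.407, 3.114, -0.0]
contact_force: [0.2, -0.4, -0.2]
width: 0.0687
(array([0.54414258, 0.16581373, 0.23054185]), np.float64(0.2622561773997807)) (array([0.54400116, 0.16669221]), np.float32(0.26180893), array([287.55106707, 186.29573171])) None
```

```bash
python3 -m crank '[{"dx":0,"dy":1,"dz":-45,"roll":0,"grip":0.6},{"dx":0,"dy":0,"dz":-45,"roll":0,"grip":0.6},{"dx":0,"dy":0,"dz":-45,"roll":0,"grip":0.6},{"dx":0,"dy":0,"dz":-34,"roll":0,"grip":0.6},{"dx":0,"dy":0,"dz":-18,"roll":0,"grip":0.6},{"dx":0,"dy":0,"dz":0,"roll":0,"grip":-0.4},{"dx":0,"dy":0,"dz":0,"roll":0,"grip":-0.4},{"dx":0,"dy":0,"dz":0,"roll":0,"grip":-0.4},{"dx":0,"dy":0,"dz":0,"roll":0,"grip":-0.4},{"dx":0,"dy":0,"dz":0,"roll":0,"grip":-0.4}]' 70; python3 -m crank '[{"dx":0,"dy":0,"dz":10,"roll":0,"grip":-0.4},{"dx":0,"dy":0,"dz":30,"roll":0,"grip":-0.4},{"dx":0,"dy":0,"dz":40,"roll":0,"grip":-0.4},{"dx":0,"dy":0,"dz":30,"roll":0,"grip":-0.4},{"dx":0,"dy":0,"dz":0,"roll":0,"grip":-0.4},{"dx":0,"dy":0,"dz":0,"roll":0,"grip":-0.4},{"dx":0,"dy":0,"dz":0,"roll":0,"grip":-0.4}]'
python3 - <<'E'
from h import *
print(weigh(10),tool(),readout.get_state()["width"])
t=snap("top"); cv2.imwrite("pics/t2.png",t["image"][:,:,::-1])
for P in[(.56,-.005),(.552,-.176),(.443,-.159),(.434,-.015)]: print(P,neck(t,P))
print([(p[0].round(3),p[2].round()) for p in toppacks(t)])
E
```

```text
clock: 8.95
ee_pos: [0.5451, 0.1672, 0.0451]
orientation: [-0.412, 3.111, 0.002]
contact_force: [-1.1, -0.2, 4.9]
width: 0.0349
clock: 9.65
ee_pos: [0.5428, 0.1663, 0.1501]
orientation: [0.412, -3.109, 0.001]
contact_force: [-0.6, 0.2, -6.0]
width: 0.0349
(array([-0.23,  0.  , -6.33]), array([0.11, 0.13, 0.14])) (array([0.5441926 , 0.16662652, 0.15324333]), np.float64(0.2632001858999493)) 0.03486560904853634
(0.56, -0.005) None
(0.552, -0.176) None
(0.443, -0.159) None
(0.434, -0.015) None
[(array([ 0.56 , -0.005,  0.076]), array([291., 165.])), (array([ 0.552, -0.176,  0.076]), array([353., 167.])), (array([ 0.443, -0.158,  0.076]), array([347., 206.])), (array([ 0.434, -0.015,  0.076]), array([295., 210.]))]
```

Pack 2 reads 6.3 N, so it is full. I'll go towards the rack and look.

```bash
python3 -m crank '[{"dx":0,"dy":-10,"dz":20,"roll":-0.06,"grip":-0.4},{"dx":8,"dy":-20,"dz":20,"roll":-0.06,"grip":-0.4},{"dx":8,"dy":-20,"dz":20,"roll":-0.06,"grip":-0.4},{"dx":8,"dy":-20,"dz":20,"roll":-0.06,"grip":-0.4},{"dx":8,"dy":-20,"dz":0,"roll":-0.07,"grip":-0.4},{"dx":8,"dy":-10,"dz":0,"roll":0,"grip":-0.4},{"dx":0,"dy":0,"dz":0,"roll":0,"grip":-0.4},{"dx":0,"dy":0,"dz":0,"roll":0,"grip":-0.4}]'
python3 - <<'E'
from h import *
w=snap("wrist"); cv2.imwrite("pics/w5.png",w["image"][:,:,::-1]); np.savez("w5.npz",**w); print(tool())
E
```

```text
clock: 11.0
ee_pos: [0.5839, 0.0671, 0.2323]
orientation: [-0.071, -3.139, -0.001]
contact_force: [-0.8, -0.1, -5.7]
width: 0.0352
(array([0.5838185 , 0.06739357, 0.23249937]), np.float64(-0.045065186689013915))
```

View pics/w5.png

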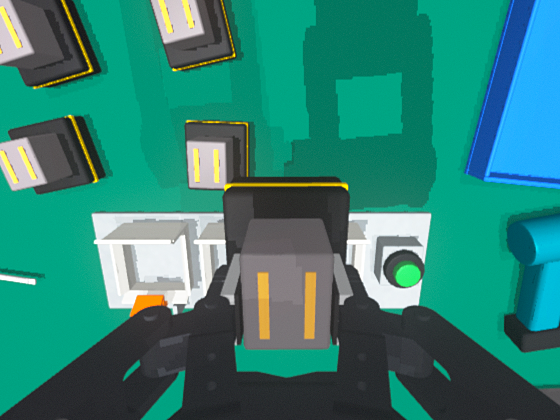

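Run:
```python
from h import *
w=dict(np.load("w5.npz"))
g=max(colour(w,(50,150,120),(68,255,255),100,3000),key=lambda c:-abs(c[0][0]-408)-abs(c[0][1]-272)); print(g[0],g[2]); 
B=onz(w,g[0],.058); print("btn",B)
a=-.046; R=np.array([[np.cos(a),-np.sin(a)],[np.sin(a),np.cos(a)]])
print("origin from btn",B[:2]-R@[0,.185])
h=hsv(w); pl=((h[...,1]<50)&(h[...,2]>170)).astype(np.uint8)
# plate corners (z .008): left front ~(93,213), right front ~(432,211)
for q in[(93,213),(432,211),(432,306)]: print(q,onz(w,q,.008)[:2].round(4),(R.T@(onz(w,q,.008)[:2]-B[:2])).round(4))
o=np.array([.6865,.007]); im=w["image"][:,:,::-1].copy()
def poly(c,hx,hy,z,col):
    P=[proj(w,np.append(o+R@(np.array([x,y])+c),z)) for x,y in((-hx,-hy),(hx,-hy),(hx,hy),(-hx,hy))]
    cv2.polylines(im,[np.array(P).round().astype(int)],True,col,1)
for k in(-.1,.1):
    c=np.array([0,k]); poly(c,.038,.034,.008,(0,0,255)); poly(c,.038,.034,.028,(255,0,0)); poly(c,.043,.039,.039,(0,200,0))
    L=[proj(w,np.append(o+R@(np.array([-.043,y])+c),.071)).round().astype(int) for y in(-.039,.039)]; cv2.line(im,L[0],L[1],(255,0,255),1)
cv2.imwrite("pics/w5o.png",cv2.resize(im[190:330,80:450],None,fx=2.1,fy=2.1))
```

```text
Traceback (most recent call last):
ValueError: max() iterable argument is empty
```

```bash
cat > rk.py <<'E'
from h import *
w=dict(np.load("w5.npz"))
h=hsv(w); print(h[272,408])
g=min(colour(w,(50,120,180),(80,255,255),100,3000),key=lambda c:abs(c[0][0]-408)+abs(c[0][1]-272)); print(g[0],g[2]) 
B=onz(w,g[0],.058); print("btn",B)
a=-.046; R=np.array([[np.cos(a),-np.sin(a)],[np.sin(a),np.cos(a)]])
print("origin from btn",B[:2]-R@[0,.185])
for q in[(93,213),(432,211),(432,306)]: print(q,onz(w,q,.008)[:2].round(4),(R.T@(onz(w,q,.008)[:2]-B[:2])).round(4))
o=np.array([.6865,.007]); im=w["image"][:,:,::-1].copy()
def poly(c,hx,hy,z,col):
    P=[proj(w,np.append(o+R@(np.array([x,y])+c),z)) for x,y in((-hx,-hy),(hx,-hy),(hx,hy),(-hx,hy))]
    cv2.polylines(im,[np.array(P).round().astype(int)],True,col,1)
for k in(-.1,.1):
    c=np.array([0,k]); poly(c,.038,.034,.008,(0,0,255)); poly(c,.038,.034,.028,(255,0,0)); poly(c,.043,.039,.039,(0,200,0))
    L=[proj(w,np.append(o+R@(np.array([-.043,y])+c),.071)).round().astype(int) for y in(-.039,.039)]; cv2.line(im,L[0],L[1],(255,0,255),1)
cv2.imwrite("pics/w5o.png",cv2.resize(im[190:330,80:450],None,fx=2.1,fy=2.1))
E
python3 rk.py
```

```text
[ 71 204 246]
[407.50233645 275.27336449] [395 265  25  22 428]
btn [0.6923908 0.1934677 0.058    ]
origin from btn [0.68388381 0.00866339]
(93, 213) [ 0.6228 -0.16  ] [-0.0533 -0.3563]
(432, 211) [0.6383 0.2357] [-0.056   0.0397]
(432, 306) [0.7679 0.2471] [0.073 0.057]
```

View pics/w5o.png

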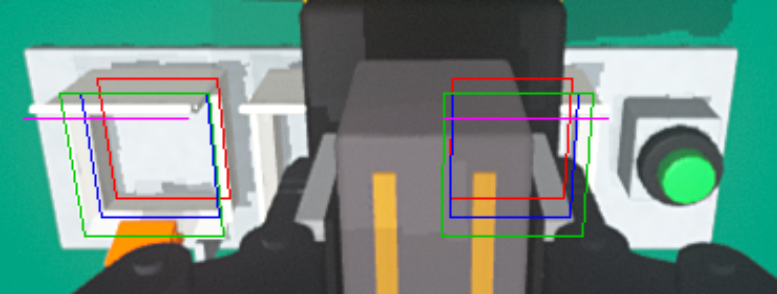

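Run:
```python
from h import *
im=np.load("w5.npz")["image"][205:325,85:245,::-1]
cv2.imwrite("pics/w5z.png",cv2.resize(im,None,fx=5,fy=5,interpolation=cv2.INTER_CUBIC))
```

```text
(no output)
```

View pics/w5z.png

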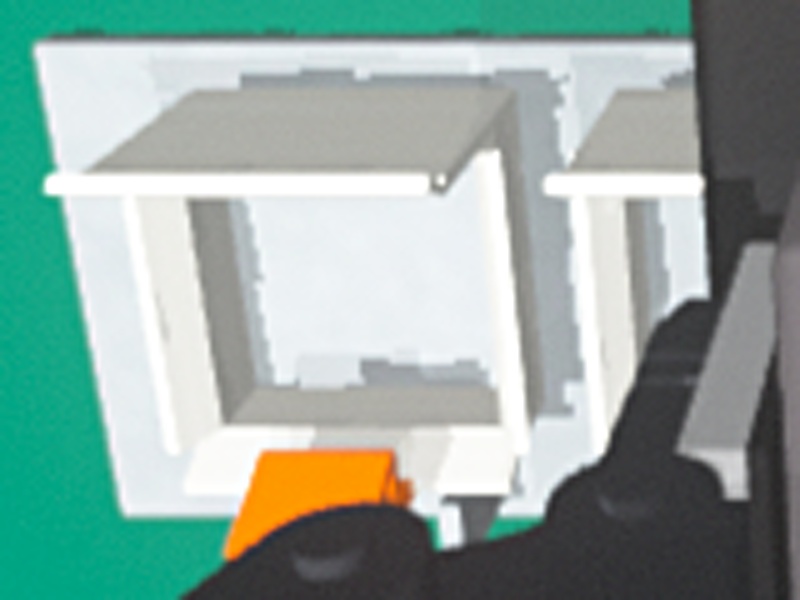

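Zoom of the -y pocket: floor far-left corner at px (134.6,282.4), far wall top-left at (129.4,290), near lip ends at (94,242) and (172,242), near wall foot at (124,223) to (188,223).

Run:
```python
from h import *
w=dict(np.load("w5.npz")); a=-.046; R=np.array([[np.cos(a),-np.sin(a)],[np.sin(a),np.cos(a)]])
o=np.array([.685,.0082])
for n,q,z in[("floor farleft (.038,-.134)",(134.6,282.4),.008),("far top left (.038,-.134)",(129.4,290),.028),("lip left",(94,241),.071),("lip right",(172,241),.071),("foot l",(124,223),.008),("foot r",(188,223),.008),("right wall top z39?",(190,291),.039),("lip near bottom",(94,244),.071),("leftwall top at near",(123,247),.028)]:
    print(n,(R.T@(onz(w,q,z)[:2]-o)).round(4))
```

```text
floor farleft (.038,-.134) [ 0.0377 -0.1351]
far top left (.038,-.134) [ 0.036  -0.1324]
lip left [-0.0468 -0.1363]
lip right [-0.0468 -0.0586]
foot l [-0.0419 -0.1365]
foot r [-0.042 -0.061]
right wall top z39? [ 0.0304 -0.0564]
lip near bottom [-0.0435 -0.1369]
leftwall top at near [-0.0202 -0.1316]
```

Rack origin is (0.685, 0.008) with yaw -0.046. I'll insert into the +y pocket at (0.6896, 0.1081).

```bash
python3 -m crank '[{"dx":35,"dy":14,"dz":0,"roll":0,"grip":-0.4},{"dx":35,"dy":14,"dz":0,"roll":0,"grip":-0.4},{"dx":26,"dy":10,"dz":0,"roll":0,"grip":-0.4},{"dx":10,"dy":3,"dz":-10,"roll":0,"grip":-0.4},{"dx":0,"dy":0,"dz":-30,"roll":0,"grip":-0.4},{"dx":0,"dy":0,"dz":-30,"roll":0,"grip":-0.4},{"dx":0,"dy":0,"dz":-30,"roll":0,"grip":-0.4},{"dx":0,"dy":0,"dz":-10,"roll":0,"grip":-0.4},{"dx":0,"dy":0,"dz":0,"roll":0,"grip":-0.4},{"dx":0,"dy":0,"dz":0,"roll":0,"grip":-0.4}]' 90; python3 -c "
from h import *
print(tool())"
```

```text
clock: 12.05
ee_pos: [0.6908, 0.1082, 0.1253]
orientation: [0.072, 3.138, 0.001]
contact_force: [0.0, 0.4, -4.8]
width: 0.0345
(array([0.6908051 , 0.10816519, 0.12530512]), np.float64(-0.04600965528030894))
```

```bash
python3 -m crank '[{"dx":-1,"dy":0,"dz":-15,"roll":0,"grip":-0.4},{"dx":0,"dy":0,"dz":-15,"roll":0,"grip":-0.4},{"dx":0,"dy":0,"dz":-8,"roll":0,"grip":-0.4},{"dx":0,"dy":0,"dz":-8,"roll":0,"grip":-0.4},{"dx":0,"dy":0,"dz":-8,"roll":0,"grip":-0.4},{"dx":0,"dy":0,"dz":-6,"roll":0,"grip":-0.4},{"dx":0,"dy":0,"dz":-6,"roll":0,"grip":-0.4},{"dx":0,"dy":0,"dz":-6,"roll":0,"grip":-0.4},{"dx":0,"dy":0,"dz":0,"roll":0,"grip":-0.4},{"dx":0,"dy":0,"dz":0,"roll":0,"grip":-0.4}]'
```

```text
clock: 13.05
ee_pos: [0.6905, 0.1075, 0.0534]
orientation: [0.074, 3.137, 0.001]
contact_force: [0.9, -0.6, 3.9]
width: 0.0345
```

```bash
python3 -m crank '[{"dx":0,"dy":0,"dz":-2,"roll":0,"grip":-0.4},{"dx":0,"dy":0,"dz":-2,"roll":0,"grip":-0.4},{"dx":0,"dy":0,"dz":0,"roll":0,"grip":-0.4},{"dx":0,"dy":0,"dz":0,"roll":0,"grip":-0.4}]';python3 - <<'E'
from h import *
s=snap("scene"); cv2.imwrite("pics/s1.png",cv2.resize(s["image"][235:315,225:385,::-1],None,fx=5,fy=5,interpolation=cv2.INTER_CUBIC))
print([(c[0].round(1),c[2][4]) for c in colour(s,(5,170,150),(16,255,255),15,2000)])
E
```

```text
clock: 13.45
ee_pos: [0.6917, 0.1074, 0.0528]
orientation: [0.074, 3.133, 0.001]
contact_force: [-2.1, -2.9, 18.0]
width: 0.0348
[(array([336.9, 271.8]), np.int32(157)), (array([302.6, 279.7]), np.int32(148)), (array([267.4, 287.2]), np.int32(149))]
```

View pics/s1.png

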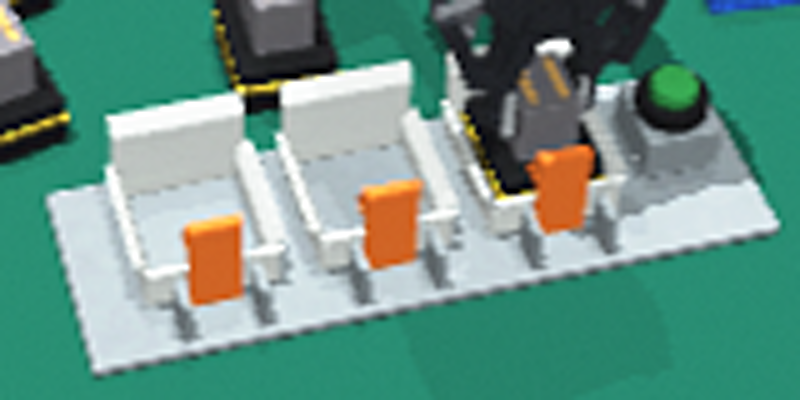

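The TCP is 8.1 mm above its height at the bench grasp and pushing gives 18 N, so the pack is on the floor. The latch looks home. I'll release, recheck, and go to the pack at (0.560, -0.005).

```bash
python3 -m crank '[{"dx":0,"dy":0,"dz":0,"roll":0,"grip":0.3},{"dx":0,"dy":0,"dz":2,"roll":0,"grip":0.3},{"dx":0,"dy":0,"dz":0,"roll":0,"grip":0.3},{"dx":0,"dy":0,"dz":30,"roll":0,"grip":0.3},{"dx":0,"dy":0,"dz":45,"roll":0,"grip":0.6},{"dx":0,"dy":0,"dz":45,"roll":0,"grip":0.6},{"dx":-10,"dy":-10,"dz":45,"roll":0,"grip":0.6},{"dx":-35,"dy":-30,"dz":16,"roll":-0.01,"grip":0.6},{"dx":-35,"dy":-30,"dz":0,"roll":-0.01,"grip":0.6},{"dx":-35,"dy":-30,"dz":0,"roll":0,"grip":0.6}]' 70; python3 -m crank '[{"dx":-15,"dy":-13,"dz":0,"roll":0,"grip":0.6},{"dx":0,"dy":0,"dz":0,"roll":0,"grip":0.6},{"dx":0,"dy":0,"dz":0,"roll":0,"grip":0.6}]'
python3 - <<'E'
from h import *
s=snap("scene"); cv2.imwrite("pics/s2.png",cv2.resize(s["image"][235:315,225:385,::-1],None,fx=5,fy=5,interpolation=cv2.INTER_CUBIC))
print([(c[0].round(1),c[2][4]) for c in colour(s,(5,170,150),(16,255,255),15,2000)])
w=snap("wrist"); print(tool(),neck(w,(.56,-.005))); t=snap("top");print([(p[0].round(3),p[2].round()) for p in toppacks(t)])
E
```

```text
clock: 14.5
ee_pos: [0.5731, 0.0068, 0.2307]
orientation: [0.104, 3.138, -0.0]
contact_force: [0.7, -1.0, 0.6]
width: 0.0684
clock: 14.8
ee_pos: [0.5594, -0.0054, 0.2305]
orientation: [0.106, 3.139, 0.001]
contact_force: [0.1, 0.5, 0.3]
width: 0.0682
[(array([336.8, 272.2]), np.int32(149)), (array([302.5, 279.8]), np.int32(147)), (array([267.4, 287.1]), np.int32(151))]
(array([ 0.55975377, -0.00476464,  0.23006921]), np.float64(-0.06603982286607803)) (array([ 0.56023005, -0.00406278]), np.float32(-0.080615684), array([286.51443648, 187.71718439]))
[(array([ 0.552, -0.176,  0.076]), array([353., 167.])), (array([ 0.442, -0.158,  0.076]), array([347., 206.]))]
```

The latch matches its neighbours. Gripping pack 3.

```bash
python3 -m crank '[{"dx":0,"dy":1,"dz":-45,"roll":-0.01,"grip":0.6},{"dx":0,"dy":0,"dz":-45,"roll":0,"grip":0.6},{"dx":0,"dy":0,"dz":-45,"roll":0,"grip":0.6},{"dx":0,"dy":0,"dz":-34,"roll":0,"grip":0.6},{"dx":0,"dy":0,"dz":-18,"roll":0,"grip":0.6},{"dx":0,"dy":0,"dz":0,"roll":0,"grip":-0.4},{"dx":0,"dy":0,"dz":0,"roll":0,"grip":-0.4},{"dx":0,"dy":0,"dz":0,"roll":0,"grip":-0.4},{"dx":0,"dy":0,"dz":0,"roll":0,"grip":-0.4},{"dx":0,"dy":0,"dz":0,"roll":0,"grip":-0.4}]' 70; python3 -m crank '[{"dx":0,"dy":0,"dz":10,"roll":0,"grip":-0.4},{"dx":0,"dy":0,"dz":30,"roll":0,"grip":-0.4},{"dx":0,"dy":0,"dz":40,"roll":0,"grip":-0.4},{"dx":0,"dy":0,"dz":30,"roll":0,"grip":-0.4},{"dx":0,"dy":0,"dz":0,"roll":0,"grip":-0.4},{"dx":0,"dy":0,"dz":0,"roll":0,"grip":-0.4},{"dx":0,"dy":0,"dz":0,"roll":0,"grip":-0.4}]'
python3 - <<'E'
from h import *
print(weigh(10),tool(),readout.get_state()["width"])
E
```

```text
clock: 15.95
ee_pos: [0.56, -0.0043, 0.0446]
orientation: [0.121, 3.137, 0.001]
contact_force: [0.8, 0.6, 0.3]
width: 0.0352
clock: 16.65
ee_pos: [0.558, -0.0043, 0.151]
orientation: [-0.121, -3.135, -0.0]
contact_force: [-0.5, 0.2, -3.6]
width: 0.0352
(array([ 0.13,  0.16, -3.09]), array([0.17, 0.21, 0.17])) (array([ 0.55917263, -0.00437612,  0.15320917]), np.float64(-0.07683139335407636)) 0.03512491946650516
```

Pack 3 reads 3.1 N (half-filled), so it goes to the bin at about (0.493, 0.404).

```bash
python3 -m crank '[{"dx":-6,"dy":37,"dz":2,"roll":-0.007,"grip":-0.4},{"dx":-6,"dy":37,"dz":0,"roll":-0.007,"grip":-0.4},{"dx":-6,"dy":37,"dz":0,"roll":-0.007,"grip":-0.4},{"dx":-6,"dy":37,"dz":0,"roll":-0.007,"grip":-0.4},{"dx":-6,"dy":37,"dz":0,"roll":-0.007,"grip":-0.4},{"dx":-6,"dy":37,"dz":0,"roll":-0.007,"grip":-0.4},{"dx":-6,"dy":37,"dz":0,"roll":-0.007,"grip":-0.4},{"dx":-6,"dy":37,"dz":0,"roll":-0.007,"grip":-0.4},{"dx":-6,"dy":37,"dz":0,"roll":-0.007,"grip":-0.4},{"dx":-6,"dy":37,"dz":0,"roll":-0.007,"grip":-0.4}]';  python3 -m crank '[{"dx":-6,"dy":30,"dz":0,"roll":0,"grip":-0.4},{"dx":0,"dy":8,"dz":0,"roll":0,"grip":-0.4},{"dx":0,"dy":0,"dz":0,"roll":0,"grip":-0.4},{"dx":0,"dy":0,"dz":0,"roll":0,"grip":-0.4}]'
python3 - <<'E'
from h import *
w=snap("wrist"); print(tool(),neck(w,(.413,.415),.081)); cv2.imwrite("pics/w6.png",w["image"][:,:,::-1])
E
```

```text
clock: 18.15
ee_pos: [0.4988, 0.3671, 0.1553]
orientation: [0.231, 3.133, 0.0]
contact_force: [0.8, 0.5, -3.0]
width: 0.0351
clock: 18.55
ee_pos: [0.4936, 0.4027, 0.1551]
orientation: [0.231, 3.133, -0.001]
contact_force: [-0.3, -0.8, -3.3]
width: 0.0349
(array([0.49367677, 0.40245351, 0.15526658]), np.float64(-0.14806133346384595)) (array([0.41276594, 0.41628033]), np.float32(-0.16004229), array([287.37873695,  90.69861055]))
```

View pics/w6.png

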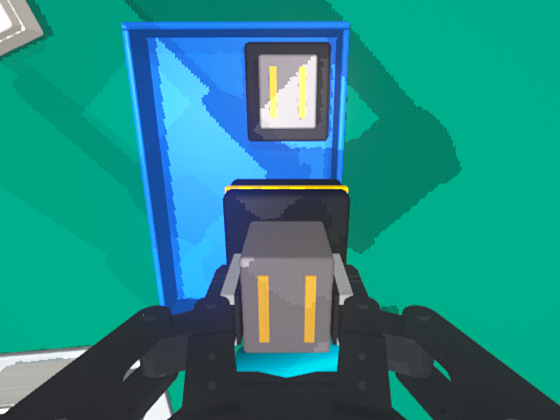

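Pack 1 stands upright in the bin at (288,90). I'll place this one about 82 mm further on.

```bash
python3 -m crank '[{"dx":0,"dy":0,"dz":-35,"roll":0,"grip":-0.4},{"dx":0,"dy":0,"dz":-35,"roll":0,"grip":-0.4},{"dx":0,"dy":0,"dz":-22,"roll":0,"grip":-0.4},{"dx":0,"dy":0,"dz":-13,"roll":0,"grip":-0.4},{"dx":0,"dy":0,"dz":0,"roll":0,"grip":-0.4},{"dx":0,"dy":0,"dz":0,"roll":0,"grip":0.3},{"dx":0,"dy":0,"dz":0,"roll":0,"grip":0.3},{"dx":0,"dy":0,"dz":0,"roll":0,"grip":0.3},{"dx":0,"dy":0,"dz":30,"roll":0,"grip":0.3},{"dx":0,"dy":0,"dz":45,"roll":0,"grip":0.6}]'; python3 -m crank '[{"dx":0,"dy":-10,"dz":45,"roll":0,"grip":0.6},{"dx":-5,"dy":-20,"dz":45,"roll":0.03,"grip":0.6},{"dx":-6,"dy":-40,"dz":15,"roll":0.03,"grip":0.6},{"dx":-6,"dy":-40,"dz":0,"roll":0.03,"grip":0.6},{"dx":-6,"dy":-40,"dz":0,"roll":0.03,"grip":0.6},{"dx":-6,"dy":-40,"dz":0,"roll":0.03,"grip":0.6},{"dx":-6,"dy":-40,"dz":0,"roll":0.03,"grip":0.6},{"dx":-6,"dy":-40,"dz":0,"roll":0.03,"grip":0.6},{"dx":-6,"dy":-40,"dz":0,"roll":0.03,"grip":0.6},{"dx":-6,"dy":-40,"dz":0,"roll":0.03,"grip":0.6}]';python3 -m crank '[{"dx":-6,"dy":-40,"dz":0,"roll":0.03,"grip":0.6},{"dx":0,"dy":-28,"dz":0,"roll":0.01,"grip":0.6},{"dx":0,"dy":0,"dz":0,"roll":0,"grip":0.6},{"dx":0,"dy":0,"dz":0,"roll":0,"grip":0.6}]'
python3 - <<'E'
from h import *
w=snap("wrist"); print(tool(),neck(w,(.434,-.014))); t=snap("top");print([(p[0].round(3),p[2].round()) for p in toppacks(t)])
E
```

```text
clock: 19.6
ee_pos: [0.4919, 0.4026, 0.1231]
orientation: [-0.23, -3.128, 0.006]
contact_force: [0.2, 0.2, 0.9]
width: 0.0674
clock: 20.6
ee_pos: [0.4398, 0.0521, 0.231]
orientation: [-0.196, 3.134, -0.0]
contact_force: [0.0, -0.6, 0.8]
width: 0.068
clock: 21.0
ee_pos: [0.4343, -0.0146, 0.2308]
orientation: [-0.254, 3.13, 0.0]
contact_force: [0.1, 0.6, -0.3]
width: 0.0685
(array([ 0.43432444, -0.0140621 ,  0.23071204]), np.float64(0.16300299586949626)) (array([ 0.43416716, -0.01370209]), np.float32(0.16161656), array([286.47788915, 186.42981525]))
[(array([ 0.551, -0.176,  0.076]), array([353., 167.])), (array([ 0.443, -0.158,  0.076]), array([347., 206.]))]
```

```bash
python3 -m crank '[{"dx":0,"dy":0,"dz":-45,"roll":0,"grip":0.6},{"dx":0,"dy":0,"dz":-45,"roll":0,"grip":0.6},{"dx":0,"dy":0,"dz":-45,"roll":0,"grip":0.6},{"dx":0,"dy":0,"dz":-34,"roll":0,"grip":0.6},{"dx":0,"dy":0,"dz":-18,"roll":0,"grip":0.6},{"dx":0,"dy":0,"dz":0,"roll":0,"grip":-0.4},{"dx":0,"dy":0,"dz":0,"roll":0,"grip":-0.4},{"dx":0,"dy":0,"dz":0,"roll":0,"grip":-0.4},{"dx":0,"dy":0,"dz":0,"roll":0,"grip":-0.4},{"dx":0,"dy":0,"dz":0,"roll":0,"grip":-0.4}]' 70; python3 -m crank '[{"dx":0,"dy":0,"dz":10,"roll":0,"grip":-0.4},{"dx":0,"dy":0,"dz":30,"roll":0,"grip":-0.4},{"dx":0,"dy":0,"dz":40,"roll":0,"grip":-0.4},{"dx":0,"dy":0,"dz":30,"roll":0,"grip":-0.4},{"dx":0,"dy":0,"dz":0,"roll":0,"grip":-0.4},{"dx":0,"dy":0,"dz":0,"roll":0,"grip":-0.4},{"dx":0,"dy":0,"dz":0,"roll":0,"grip":-0.4}]'
python3 - <<'E'
from h import *
print(weigh(10),tool(),readout.get_state()["width"])
E
```

```text
clock: 22.1
ee_pos: [0.4352, -0.0143, 0.0447]
orientation: [-0.256, 3.128, -0.0]
contact_force: [0.2, 1.6, 4.9]
width: 0.035
clock: 22.8
ee_pos: [0.4334, -0.0143, 0.1522]
orientation: [0.256, -3.129, -0.001]
contact_force: [0.3, -0.6, -1.8]
width: 0.0351
(array([-0.15,  0.15, -1.3 ]), array([0.23, 0.14, 0.16])) (array([ 0.43416519, -0.0143672 ,  0.15320747]), np.float64(0.1632006909954931)) 0.035275101301988056
```

Pack 4 reads 1.3 N, so it is empty and goes to the carton.

```bash
python3 -m crank '[{"dx":-3,"dy":-32,"dz":20,"roll":-0.027,"grip":-0.4},{"dx":-3,"dy":-32,"dz":0,"roll":-0.027,"grip":-0.4},{"dx":-3,"dy":-32,"dz":0,"roll":-0.027,"grip":-0.4},{"dx":-3,"dy":-32,"dz":0,"roll":-0.027,"grip":-0.4},{"dx":-3,"dy":-32,"dz":0,"roll":-0.027,"grip":-0.4},{"dx":-3,"dy":-32,"dz":0,"roll":-0.027,"grip":-0.4},{"dx":-3,"dy":-32,"dz":0,"roll":-0.027,"grip":-0.4},{"dx":-3,"dy":-32,"dz":0,"roll":-0.027,"grip":-0.4},{"dx":-5,"dy":-32,"dz":0,"roll":-0.027,"grip":-0.4},{"dx":-5,"dy":-30,"dz":0,"roll":-0.029,"grip":-0.4}]';  python3 -m crank '[{"dx":0,"dy":0,"dz":0,"roll":0,"grip":-0.4},{"dx":0,"dy":0,"dz":0,"roll":0,"grip":-0.4}]'
python3 - <<'E'
from h import *
w=snap("wrist"); print(tool())
c=np.array([.474,-.3765]);a=-.1086;R=np.array([[np.cos(a),-np.sin(a)],[np.sin(a),np.cos(a)]])
im=w["image"][:,:,::-1].copy()
for q in[(-125,-80),(125,-80),(125,80),(-125,80)]:
    P=c+R@np.array(q)/1000; u=proj(w,np.append(P,.04)); cv2.circle(im,tuple(int(v) for v in u.round()),3,(0,0,255),-1)
cv2.imwrite("pics/w7.png",im)
E
```

```text
clock: 24.3
ee_pos: [0.3998, -0.3338, 0.1732]
orientation: [-0.173, -3.137, -0.0]
contact_force: [-0.7, 0.9, -1.7]
width: 0.0352
clock: 24.5
ee_pos: [0.4, -0.3326, 0.173]
orientation: [-0.172, -3.136, -0.001]
contact_force: [-0.3, -0.6, -1.5]
width: 0.0348
(array([ 0.40023308, -0.33202885,  0.17310113]), np.float64(-0.10861349949671677))
```

View pics/w7.png

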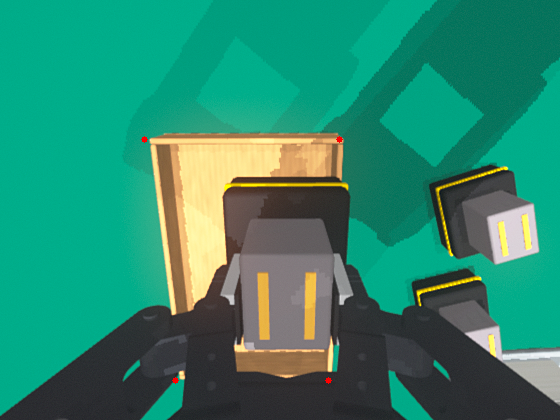

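The tray rim is about 4 mm further +y and 2.5 mm nearer than predicted, giving a centre near (0.4715, -0.3725). That still leaves 9 mm or more of room, so I'll place it.

```bash
python3 -m crank '[{"dx":0,"dy":0,"dz":-45,"roll":0,"grip":-0.4},{"dx":0,"dy":0,"dz":-40,"roll":0,"grip":-0.4},{"dx":0,"dy":0,"dz":-25,"roll":0,"grip":-0.4},{"dx":0,"dy":0,"dz":-13,"roll":0,"grip":-0.4},{"dx":0,"dy":0,"dz":0,"roll":0,"grip":-0.4},{"dx":0,"dy":0,"dz":0,"roll":0,"grip":0.3},{"dx":0,"dy":0,"dz":0,"roll":0,"grip":0.3},{"dx":0,"dy":0,"dz":0,"roll":0,"grip":0.3},{"dx":0,"dy":0,"dz":30,"roll":0,"grip":0.3},{"dx":0,"dy":0,"dz":45,"roll":0,"grip":0.6}]'; python3 -m crank '[{"dx":0,"dy":10,"dz":45,"roll":0,"grip":0.6},{"dx":5,"dy":20,"dz":45,"roll":0.04,"grip":0.6},{"dx":10,"dy":36,"dz":15,"roll":0.07,"grip":0.6},{"dx":10,"dy":36,"dz":0,"roll":0.07,"grip":0.6},{"dx":10,"dy":36,"dz":0,"roll":0.07,"grip":0.6},{"dx":8,"dy":36,"dz":0,"roll":0.07,"grip":0.6},{"dx":0,"dy":0,"dz":0,"roll":0,"grip":0.6},{"dx":0,"dy":0,"dz":0,"roll":0,"grip":0.6},{"dx":0,"dy":0,"dz":0,"roll":0,"grip":0.6}]'
python3 - <<'E'
from h import *
w=snap("wrist"); print(tool(),neck(w,(.443,-.158)),neck(w,(.552,-.175))); cv2.imwrite("pics/w8.png",w["image"][:,:,::-1])
E
```

```text
clock: 25.55
ee_pos: [0.3989, -0.3311, 0.1236]
orientation: [-0.17, -3.132, -0.006]
contact_force: [0.4, -0.3, 1.0]
width: 0.0679
clock: 26.45
ee_pos: [0.4431, -0.159, 0.2304]
orientation: [-0.329, 3.124, -0.0]
contact_force: [0.1, 0.5, 0.7]
width: 0.0684
(array([ 0.44303005, -0.15924095,  0.23035257]), np.float64(0.2094681767733639)) (array([ 0.44298692, -0.15718674]), np.float32(0.2090245), array([287.46843699, 187.1204286 ])) (array([ 0.55211163, -0.17499623]), np.float32(0.17431694), array([247.9609375 , 284.82022439]))
```

```bash
python3 -m crank '[{"dx":0,"dy":2,"dz":-45,"roll":0,"grip":0.6},{"dx":0,"dy":0,"dz":-45,"roll":0,"grip":0.6},{"dx":0,"dy":0,"dz":-45,"roll":0,"grip":0.6},{"dx":0,"dy":0,"dz":-34,"roll":0,"grip":0.6},{"dx":0,"dy":0,"dz":-18,"roll":0,"grip":0.6},{"dx":0,"dy":0,"dz":0,"roll":0,"grip":-0.4},{"dx":0,"dy":0,"dz":0,"roll":0,"grip":-0.4},{"dx":0,"dy":0,"dz":0,"roll":0,"grip":-0.4},{"dx":0,"dy":0,"dz":0,"roll":0,"grip":-0.4},{"dx":0,"dy":0,"dz":0,"roll":0,"grip":-0.4}]' 70; python3 -m crank '[{"dx":0,"dy":0,"dz":10,"roll":0,"grip":-0.4},{"dx":0,"dy":0,"dz":30,"roll":0,"grip":-0.4},{"dx":0,"dy":0,"dz":40,"roll":0,"grip":-0.4},{"dx":0,"dy":0,"dz":30,"roll":0,"grip":-0.4},{"dx":0,"dy":0,"dz":0,"roll":0,"grip":-0.4},{"dx":0,"dy":0,"dz":0,"roll":0,"grip":-0.4},{"dx":0,"dy":0,"dz":0,"roll":0,"grip":-0.4}]'
python3 - <<'E'
from h import *
print(weigh(10),tool(),readout.get_state()["width"])
E
```

```text
clock: 27.5
ee_pos: [0.444, -0.1572, 0.0448]
orientation: [-0.33, 3.122, -0.003]
contact_force: [-1.1, -4.3, 2.7]
width: 0.0351
clock: 28.2
ee_pos: [0.4419, -0.1557, 0.1507]
orientation: [0.331, -3.12, -0.004]
contact_force: [-0.4, 0.4, -7.2]
width: 0.0348
(array([-0.09, -0.23, -6.31]), array([0.22, 0.18, 0.15])) (array([ 0.44319305, -0.15638074,  0.15325565]), np.float64(0.21118022237772388)) 0.03501394187314045
```

Pack 5 reads 6.3 N (full), so it goes to the -y pocket at (0.6804, -0.0917).

```bash
python3 -m crank '[{"dx":0,"dy":0,"dz":40,"roll":0,"grip":-0.4},{"dx":30,"dy":8,"dz":10,"roll":-0.04,"grip":-0.4},{"dx":30,"dy":8,"dz":0,"roll":-0.04,"grip":-0.4},{"dx":30,"dy":8,"dz":0,"roll":-0.04,"grip":-0.4},{"dx":30,"dy":8,"dz":0,"roll":-0.04,"grip":-0.4},{"dx":30,"dy":8,"dz":0,"roll":-0.04,"grip":-0.4},{"dx":30,"dy":8,"dz":0,"roll":-0.04,"grip":-0.4},{"dx":30,"dy":8,"dz":0,"roll":-0.017,"grip":-0.4},{"dx":27,"dy":9,"dz":0,"roll":0,"grip":-0.4},{"dx":0,"dy":0,"dz":0,"roll":0,"grip":-0.4}]' 90; python3 -m crank '[{"dx":0,"dy":0,"dz":-30,"roll":0,"grip":-0.4},{"dx":0,"dy":0,"dz":-30,"roll":0,"grip":-0.4},{"dx":0,"dy":0,"dz":-20,"roll":0,"grip":-0.4},{"dx":0,"dy":0,"dz":0,"roll":0,"grip":-0.4},{"dx":0,"dy":0,"dz":0,"roll":0,"grip":-0.4}]'
python3 - <<'E'
from h import *
print(tool())
E
```

```text
clock: 29.7
ee_pos: [0.6821, -0.0897, 0.2003]
orientation: [-0.069, -3.138, -0.002]
contact_force: [-0.2, -0.2, -7.4]
width: 0.0347
clock: 30.2
ee_pos: [0.6801, -0.0916, 0.1239]
orientation: [-0.072, -3.141, -0.0]
contact_force: [-0.1, 0.3, -5.9]
width: 0.0346
(array([ 0.68010498, -0.09158663,  0.12387437]), np.float64(-0.04602324498105823))
```

```bash
python3 -m crank '[{"dx":0,"dy":0,"dz":-15,"roll":0,"grip":-0.4},{"dx":0,"dy":0,"dz":-15,"roll":0,"grip":-0.4},{"dx":0,"dy":0,"dz":-8,"roll":0,"grip":-0.4},{"dx":0,"dy":0,"dz":-8,"roll":0,"grip":-0.4},{"dx":0,"dy":0,"dz":-8,"roll":0,"grip":-0.4},{"dx":0,"dy":0,"dz":-6,"roll":0,"grip":-0.4},{"dx":0,"dy":0,"dz":-6,"roll":0,"grip":-0.4},{"dx":0,"dy":0,"dz":-6,"roll":0,"grip":-0.4},{"dx":0,"dy":0,"dz":0,"roll":0,"grip":-0.4},{"dx":0,"dy":0,"dz":0,"roll":0,"grip":-0.4}]'; python3 -m crank '[{"dx":0,"dy":0,"dz":-2,"roll":0,"grip":-0.4},{"dx":0,"dy":0,"dz":-2,"roll":0,"grip":-0.4},{"dx":0,"dy":0,"dz":0,"roll":0,"grip":-0.4},{"dx":0,"dy":0,"dz":0,"roll":0,"grip":-0.4}]'
```

```text
clock: 31.2
ee_pos: [0.6812, -0.0915, 0.0531]
orientation: [0.072, 3.138, -0.001]
contact_force: [-1.7, -0.9, 3.4]
width: 0.0346
clock: 31.6
ee_pos: [0.6822, -0.0917, 0.0525]
orientation: [0.071, 3.134, -0.001]
contact_force: [-5.2, -0.5, 17.1]
width: 0.0348
```

Same signature as the first insertion, so it is seated. Release, then the last pack.

```bash
python3 -m crank '[{"dx":0,"dy":0,"dz":0,"roll":0,"grip":0.3},{"dx":0,"dy":0,"dz":2,"roll":0,"grip":0.3},{"dx":0,"dy":0,"dz":0,"roll":0,"grip":0.3},{"dx":0,"dy":0,"dz":30,"roll":0,"grip":0.3},{"dx":0,"dy":0,"dz":45,"roll":0,"grip":0.6},{"dx":0,"dy":0,"dz":45,"roll":0,"grip":0.6},{"dx":-10,"dy":-8,"dz":45,"roll":0.03,"grip":0.6},{"dx":-35,"dy":-22,"dz":16,"roll":0.06,"grip":0.6},{"dx":-35,"dy":-22,"dz":0,"roll":0.06,"grip":0.6},{"dx":-35,"dy":-22,"dz":0,"roll":0.06,"grip":0.6}]' 70; python3 -m crank '[{"dx":-14,"dy":-9,"dz":0,"roll":0.01,"grip":0.6},{"dx":0,"dy":0,"dz":0,"roll":0,"grip":0.6},{"dx":0,"dy":0,"dz":0,"roll":0,"grip":0.6}]'
python3 - <<'E'
from h import *
s=snap("scene"); cv2.imwrite("pics/s3.png",cv2.resize(s["image"][235:315,225:385,::-1],None,fx=5,fy=5,interpolation=cv2.INTER_CUBIC))
print([(c[0].round(1),c[2][4]) for c in colour(s,(5,170,150),(16,255,255),15,2000)])
w=snap("wrist"); print(tool(),neck(w,(.552,-.175)))
E
```

```text
clock: 32.6
ee_pos: [0.5643, -0.166, 0.2309]
orientation: [-0.262, 3.129, -0.001]
contact_force: [-0.2, 0.2, 0.4]
width: 0.0685
clock: 32.9
ee_pos: [0.5515, -0.1743, 0.2305]
orientation: [-0.272, 3.129, 0.0]
contact_force: [-0.7, -0.7, -0.3]
width: 0.0682
[(array([336.8, 272.3]), np.int32(147)), (array([302.6, 279.9]), np.int32(145)), (array([267.5, 286.7]), np.int32(162))]
(array([ 0.55194404, -0.17377448,  0.23006277]), np.float64(0.17494167567564486)) (array([ 0.55200645, -0.17502866]), np.float32(0.17243958), array([284.3169742 , 186.36047513]))
```

```bash
python3 -m crank '[{"dx":0,"dy":-1,"dz":-45,"roll":0,"grip":0.6},{"dx":0,"dy":0,"dz":-45,"roll":0,"grip":0.6},{"dx":0,"dy":0,"dz":-45,"roll":0,"grip":0.6},{"dx":0,"dy":0,"dz":-34,"roll":0,"grip":0.6},{"dx":0,"dy":0,"dz":-18,"roll":0,"grip":0.6},{"dx":0,"dy":0,"dz":0,"roll":0,"grip":-0.4},{"dx":0,"dy":0,"dz":0,"roll":0,"grip":-0.4},{"dx":0,"dy":0,"dz":0,"roll":0,"grip":-0.4},{"dx":0,"dy":0,"dz":0,"roll":0,"grip":-0.4},{"dx":0,"dy":0,"dz":0,"roll":0,"grip":-0.4}]' 70; python3 -m crank '[{"dx":0,"dy":0,"dz":10,"roll":0,"grip":-0.4},{"dx":0,"dy":0,"dz":30,"roll":0,"grip":-0.4},{"dx":0,"dy":0,"dz":40,"roll":0,"grip":-0.4},{"dx":0,"dy":0,"dz":30,"roll":0,"grip":-0.4},{"dx":0,"dy":0,"dz":0,"roll":0,"grip":-0.4},{"dx":0,"dy":0,"dz":0,"roll":0,"grip":-0.4},{"dx":0,"dy":0,"dz":0,"roll":0,"grip":-0.4}]'
python3 - <<'E'
from h import *
print(weigh(10),tool(),readout.get_state()["width"])
E
```

```text
clock: 34.0
ee_pos: [0.5522, -0.1755, 0.0447]
orientation: [-0.273, 3.127, -0.001]
contact_force: [2.5, -0.1, 0.7]
width: 0.0351
clock: 34.7
ee_pos: [0.5499, -0.1749, 0.1503]
orientation: [0.273, -3.125, -0.004]
contact_force: [0.1, 0.2, -6.3]
width: 0.0347
(array([-0.09, -0.23, -5.65]), array([0.19, 0.22, 0.18])) (array([ 0.55118675, -0.17535938,  0.15321773]), np.float64(0.1742532903692421)) 0.03512263887855892
```

Pack 6 reads 5.7 N (full), so it goes to the middle pocket at (0.685, 0.008).

```bash
python3 -m crank '[{"dx":0,"dy":0,"dz":40,"roll":0,"grip":-0.4},{"dx":18,"dy":25,"dz":10,"roll":-0.03,"grip":-0.4},{"dx":18,"dy":25,"dz":0,"roll":-0.03,"grip":-0.4},{"dx":18,"dy":25,"dz":0,"roll":-0.03,"grip":-0.4},{"dx":18,"dy":25,"dz":0,"roll":-0.04,"grip":-0.4},{"dx":18,"dy":25,"dz":0,"roll":-0.04,"grip":-0.4},{"dx":18,"dy":25,"dz":0,"roll":-0.04,"grip":-0.4},{"dx":18,"dy":25,"dz":0,"roll":-0.01,"grip":-0.4},{"dx":8,"dy":8,"dz":0,"roll":0,"grip":-0.4},{"dx":0,"dy":0,"dz":0,"roll":0,"grip":-0.4}]' 90; python3 -m crank '[{"dx":0,"dy":0,"dz":-30,"roll":0,"grip":-0.4},{"dx":0,"dy":0,"dz":-30,"roll":0,"grip":-0.4},{"dx":0,"dy":0,"dz":-20,"roll":0,"grip":-0.4},{"dx":0,"dy":0,"dz":0,"roll":0,"grip":-0.4},{"dx":0,"dy":0,"dz":0,"roll":0,"grip":-0.4}]'
python3 - <<'E'
from h import *
print(tool())
E
```

```text
clock: 36.2
ee_pos: [0.6857, 0.0093, 0.2024]
orientation: [-0.068, -3.14, -0.001]
contact_force: [0.3, 0.5, -5.5]
width: 0.0347
clock: 36.7
ee_pos: [0.6851, 0.0069, 0.124]
orientation: [0.073, 3.141, -0.0]
contact_force: [0.6, 1.0, -5.3]
width: 0.0346
(array([0.68511266, 0.00694489, 0.12402647]), np.float64(-0.04650459468844669))
```

```bash
python3 -m crank '[{"dx":0,"dy":1,"dz":-15,"roll":0,"grip":-0.4},{"dx":0,"dy":0,"dz":-15,"roll":0,"grip":-0.4},{"dx":0,"dy":0,"dz":-8,"roll":0,"grip":-0.4},{"dx":0,"dy":0,"dz":-8,"roll":0,"grip":-0.4},{"dx":0,"dy":0,"dz":-8,"roll":0,"grip":-0.4},{"dx":0,"dy":0,"dz":-6,"roll":0,"grip":-0.4},{"dx":0,"dy":0,"dz":-6,"roll":0,"grip":-0.4},{"dx":0,"dy":0,"dz":-6,"roll":0,"grip":-0.4},{"dx":0,"dy":0,"dz":0,"roll":0,"grip":-0.4},{"dx":0,"dy":0,"dz":0,"roll":0,"grip":-0.4}]'; python3 -m crank '[{"dx":0,"dy":0,"dz":-2,"roll":0,"grip":-0.4},{"dx":0,"dy":0,"dz":-2,"roll":0,"grip":-0.4},{"dx":0,"dy":0,"dz":0,"roll":0,"grip":-0.4},{"dx":0,"dy":0,"dz":0,"roll":0,"grip":-0.4}]'
```

```text
clock: 37.7
ee_pos: [0.6859, 0.0086, 0.0529]
orientation: [0.072, 3.138, 0.0]
contact_force: [-2.8, -0.1, 4.2]
width: 0.0348
clock: 38.1
ee_pos: [0.6868, 0.0085, 0.0524]
orientation: [0.072, 3.135, -0.0]
contact_force: [-9.8, -0.0, 18.3]
width: 0.0349
```

```bash
python3 -m crank '[{"dx":0,"dy":0,"dz":0,"roll":0,"grip":0.3},{"dx":0,"dy":0,"dz":2,"roll":0,"grip":0.3},{"dx":0,"dy":0,"dz":0,"roll":0,"grip":0.3},{"dx":0,"dy":0,"dz":30,"roll":0,"grip":0.3},{"dx":0,"dy":0,"dz":45,"roll":0,"grip":0.3},{"dx":0,"dy":0,"dz":45,"roll":0,"grip":-1},{"dx":-30,"dy":30,"dz":45,"roll":0,"grip":-1},{"dx":-35,"dy":30,"dz":16,"roll":0,"grip":-1},{"dx":-35,"dy":35,"dz":0,"roll":0,"grip":-1},{"dx":0,"dy":0,"dz":0,"roll":0,"grip":-1}]' 40
python3 - <<'E'
from h import *
s=snap("scene"); t=snap("top"); w=snap("wrist"); print(tool())
print([(c[0].round(1),c[2][4]) for c in colour(s,(5,170,150),(16,255,255),15,2000)])
a=cv2.resize(s["image"][235:315,225:385,::-1],(560,280),interpolation=cv2.INTER_CUBIC)
b=cv2.resize(t["image"][90:260,110:470,::-1],(560,265),interpolation=cv2.INTER_CUBIC)
cv2.imwrite("pics/f1.png",np.vstack([a,b])); cv2.imwrite("pics/f1w.png",w["image"][:,:,::-1])
E
```

```text
clock: 39.1
ee_pos: [0.5879, 0.1016, 0.2221]
orientation: [-0.065, -3.14, -0.002]
contact_force: [-0.3, 0.5, -0.4]
width: 0.0001
(array([0.59122752, 0.09781985, 0.22174819]), np.float64(-0.04549341815535538))
[(array([336.8, 271.9]), np.int32(155)), (array([302.6, 279.4]), np.int32(159)), (array([267.5, 286.8]), np.int32(161))]
```

View pics/f1.png

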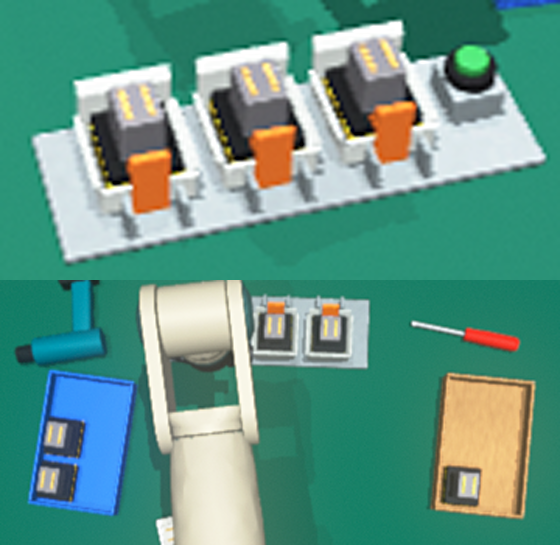

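All three packs sit level with their latches home, two packs stand in the bin and one in the tray. Next, the button.

```bash
python3 -m crank '[{"dx":30,"dy":25,"dz":0,"roll":0,"grip":-1},{"dx":30,"dy":25,"dz":0,"roll":0,"grip":-1},{"dx":30,"dy":25,"dz":0,"roll":0,"grip":-1},{"dx":16,"dy":14,"dz":-30,"roll":0,"grip":-1},{"dx":0,"dy":0,"dz":-40,"roll":0,"grip":-1},{"dx":0,"dy":0,"dz":-40,"roll":0,"grip":-1},{"dx":0,"dy":0,"dz":-30,"roll":0,"grip":-1},{"dx":0,"dy":0,"dz":0,"roll":0,"grip":-1},{"dx":0,"dy":0,"dz":0,"roll":0,"grip":-1},{"dx":0,"dy":0,"dz":0,"roll":0,"grip":-1}]'
python3 - <<'E'
from h import *
w=snap("wrist"); print(tool())
g=colour(w,(50,120,120),(80,255,255),60,5000); print([(c[0].round(),c[2].tolist()) for c in g])
E
```

```text
clock: 40.25
ee_pos: [0.6987, 0.1867, 0.0849]
orientation: [0.073, 3.136, 0.002]
contact_force: [-0.6, -0.4, 0.2]
width: 0.0002
(array([0.69860286, 0.18680588, 0.0850758 ]), np.float64(-0.04624373254639227))
[(array([297., 232.]), [273, 208, 48, 48, 1771])]
```

```bash
python3 -m crank '[{"dx":-5,"dy":6,"dz":0,"roll":0,"grip":-1},{"dx":0,"dy":0,"dz":0,"roll":0,"grip":-1},{"dx":0,"dy":0,"dz":0,"roll":0,"grip":-1}]'
python3 - <<'E'
from h import *
w=snap("wrist"); print(tool())
for c in colour(w,(50,120,120),(80,255,255),60,5000): print(c[0].round(),c[2].tolist(),onz(w,c[0],.058))
E
python3 -m crank '[{"dx":0,"dy":0,"dz":-15,"roll":0,"grip":-1},{"dx":0,"dy":0,"dz":-8,"roll":0,"grip":-1},{"dx":0,"dy":0,"dz":0,"roll":0,"grip":-1},{"dx":0,"dy":0,"dz":0,"roll":0,"grip":-1}]'
```

```text
clock: 40.6
ee_pos: [0.6919, 0.1933, 0.0825]
orientation: [0.071, 3.14, 0.0]
contact_force: [0.5, -0.5, 0.5]
width: 0.0004
(array([0.69197228, 0.19314856, 0.08225047]), np.float64(-0.04537765335110301))
[285. 240.] [261, 221, 49, 42, 1354] [0.68769955 0.19377418 0.058     ]
clock: 41.05
ee_pos: [0.6915, 0.1927, 0.0584]
orientation: [-0.072, -3.139, 0.001]
contact_force: [-1.8, -0.3, 2.4]
width: 0.0004
```

```bash
python3 -m crank '[{"dx":0,"dy":0,"dz":-4,"roll":0,"grip":-1},{"dx":0,"dy":0,"dz":-3,"roll":0,"grip":-1},{"dx":0,"dy":0,"dz":0,"roll":0,"grip":-1},{"dx":0,"dy":0,"dz":0,"roll":0,"grip":-1}]'; python3 -m crank '[{"dx":0,"dy":0,"dz":-2,"roll":0,"grip":-1},{"dx":0,"dy":0,"dz":-2,"roll":0,"grip":-1},{"dx":0,"dy":0,"dz":0,"roll":0,"grip":-1},{"dx":0,"dy":0,"dz":0,"roll":0,"grip":-1}]'
```

```text
clock: 41.45
ee_pos: [0.6923, 0.1929, 0.054]
orientation: [0.072, 3.139, 0.0]
contact_force: [-5.3, -1.5, 11.5]
width: -0.0003
clock: 41.85
ee_pos: [0.6925, 0.193, 0.0537]
orientation: [0.072, 3.138, 0.001]
contact_force: [-15.0, -3.5, 26.6]
width: -0.0002
```

The button bottomed out at 27 N with no further travel. Lift off, retreat and do the final check.

```bash
python3 -m crank '[{"dx":0,"dy":0,"dz":15,"roll":0,"grip":-1},{"dx":0,"dy":0,"dz":45,"roll":0,"grip":-1},{"dx":0,"dy":0,"dz":45,"roll":0,"grip":-1},{"dx":-20,"dy":0,"dz":45,"roll":0,"grip":-1},{"dx":-45,"dy":10,"dz":20,"roll":0,"grip":-1},{"dx":-45,"dy":10,"dz":0,"roll":0,"grip":-1},{"dx":-45,"dy":10,"dz":0,"roll":0,"grip":-1},{"dx":-45,"dy":0,"dz":0,"roll":0,"grip":-1},{"dx":0,"dy":0,"dz":0,"roll":0,"grip":-1},{"dx":0,"dy":0,"dz":0,"roll":0,"grip":-1}]'
python3 - <<'E'
from h import *
s=snap("scene"); t=snap("top")
print([(c[0].round(1),c[2][4]) for c in colour(s,(5,170,150),(16,255,255),15,2000)],[c[0].round(1) for c in colour(s,(50,130,110),(72,255,255),15,400) if abs(c[0][0]-359)<8])
cv2.imwrite("pics/f2.png",np.hstack([cv2.resize(s["image"][150:320,110:460,::-1],(400,195)),t["image"][90:285,110:510,::-1]]))
E
```

```text
clock: 42.85
ee_pos: [0.4917, 0.223, 0.2178]
orientation: [0.071, 3.14, 0.0]
contact_force: [0.5, -0.0, 0.1]
width: -0.0
[(array([336.8, 272.3]), np.int32(147)), (array([302.7, 279.5]), np.int32(154)), (array([267.5, 286.8]), np.int32(161))] [array([359.4, 251.6])]
```

View pics/f2.png

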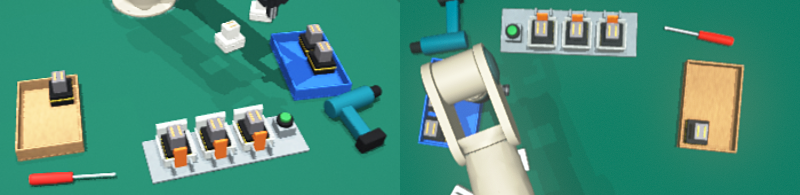

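Three packs are latched in the rack, two are in the bin and one is in the tray. The button is back up at its original pixel position, and the drill and screwdriver are where they were.

```bash
python3 -c "
from workcell import bot
print(bot.sign_off())"
```

```text
the job is handed in; nothing more can be done
None
```

The job is done and handed in at about 43 s on the robot's clock; the hand-in gives no verdict.

| Packs | Lift reading | Judged | Placed |
|---|---|---|---|
| 3 | 6.3, 6.3 and 5.7 N | full | one in each rack pocket |
| 2 | 3.2 and 3.1 N | half-filled | blue bin, upright |
| 1 | 1.3 N | empty shell | cardboard tray, upright |

- **Rack:** every full pack was pushed down until the gripper stopped about 8 mm above its height at the bench grasp. That matches the pocket floor, and the push force there was 17–18 N. In the last picture the three latches are within 1 pixel of their starting positions.
- **Start button:** it was pressed once, after all six packs were sorted. It bottomed out at 27 N after about 6 mm of travel. Once released, it returned to its original position in the image.
- **Last checks:** the final pictures show all six packs upright where they belong, the drill and screwdriver unmoved, and the robot clear of everything.
- **What disagreed:** the tray was about 4 mm from my first estimate, which left enough room. The arm hid part of the blue bin from the top camera at the end, but the other camera shows both packs standing in it. I saw no pack get knocked aside.

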